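# Slide the tube rack one hole out under the reading head

### The arm

A 7-joint arm with a two-finger parallel gripper is mounted at the origin on the work surface. World frame = base frame: x ahead of the robot, y to its left, z up, the work surface at z = 0. Lengths are in mm, angles in rad, forces in N, time in s.
With the tool pointing down it reaches from about 400 to 850 mm from the base axis. Payload 4.5 kg.
Tool frame: the origin (TCP) lies midway between the tips of the shut fingers; the grasp point (between the pads) lies 19 mm behind it (arm.pinch_z is the distance from the TCP to the grasp point, in mm); z points along the fingers, y is the line along which they close (so a half turn about z gives the same grasp; the last joint's range is limited). The gripper opens to 85 mm and grips with 20 to 120 N. Pads are 22 mm wide; open, the fingers measure 114 mm over their backs; the gripper's body (76 mm by 85 mm) begins 54 mm behind the grasp point. The pads swing forward as they close: fully open they stand 13 mm farther back than shut.
Start: joints at [-1.077, 0.689, -0.195, 1.565, 0.157, 0.902, -0.215], TCP at [277.341, 560.122, 231.317] pointing down, gripper open.
Joint ranges: [-3.01, 3.01], [-0.46, 2.08], [-1.47, 1.51], [0.13, 2.56], [-1, 4.14], [0.04, 2.09], [-2.66, 2.66]. Speed limits (rad/s): [2.57, 2.57, 3.14, 3.14, 3.14, 3.14, 3.14].

### API

Orientations are given as a rotation vector (axis times angle).
In Python, from cell import arm gives the robot as it stands.
- The arm moves only by the shell command python3 -m creep 'ROWS' [OPENING] [FORCE]. ROWS is JSON, a list of rows, each a list of 2 entries, a list of its own where there are three numbers: the shift along the tool's x, y, z in m, then the turn about the tool's z in rad. A call has 1 to 5 rows; each row is the pose to reach, as a shift and turn from the pose commanded when the call began, along the tool's axes at that moment; what a row does not reach only later rows make up. A row lasts 1/8 s, in which the tool goes at most 62.5 mm and 10.7 degrees, less where a joint would pass 70% of its speed; a pose out of reach is approached as far as the arm can. A call with a gripper value outside its range is refused whole. OPENING is the opening, from -1 (shut) to 1 (fully open), set as the call begins (- or left out, the last holds). The fingers move at their own pace and stop on an object; FORCE is the grip in N (left out, the last holds). Time passes only in rows, so rows that repeat a pose let the fingers close. It gives the time, the measured TCP pose, the force, the opening and the grip force at its end, in the units of the state.
- arm.get_state(): the state, without advancing time (a new reading comes with each control period).
- arm.get_image(name): name is "scene" or "top"; returns the picture (400x640x3 uint8, red, green, blue); there is no depth.
- arm.get_calibration(name): a dict with "K" (3x3 intrinsics, pixels), "k1" (the pictures are not rectified: a ray, as slopes to the right and down, at radius r is drawn at 1 + k1 r^2 times it, then the intrinsics apply), "world_to_cam" (4x4, takes a point from world to camera coordinates). Camera axes: x right, y down, z forward; pixel columns grow to the right and rows downward; lengths in mm; the calibration is good to about 2 mm. A picture is of the moment at which its call begins. get_calibration takes no time and is no camera call.
- arm.close_job(): hands the job in; it is judged then, once.
The state is a dict: "time": time; "joints": joint angles; "joint_vel": joint speeds; "joint_efforts": joint torques, N m; "tool_pos": TCP position; "eef_rot": TCP orientation; "contact_force": force on the tool from outside, world axes, zero at the start; "wrist_torque": the same for the moment, N m; "finger_gap": finger opening in mm; "gripper_force": force on a finger pad.
Only numpy, scipy, OpenCV 4.12 (cv2) and the standard library are available. Lean on these libraries where they do the work, as an engineer would, in place of code of your own. Each camera call takes 0.05 s, during which the arm holds its last target. There are 200 camera calls.

### The job

Bring the rack of sample tubes under the reading head: press the thumb button on top of the square tube down until it is clear of its hole and, with it, slide the inner tube towards the reading head until the button pops back up in the next hole. Then let go, and do not move or knock over the bottle, beaker and tip box standing around.

Things in the scene. Friction and masses are not known exactly. Their poses are not given: they have to be found in the camera images.
- station: fixed tube-reading station: grey base plate 100 x 440 x 10 mm with a level aluminium square outer tube, 50 mm wide, top face 85 mm above the bench. Origin: on the bench below the hole where the button starts; z up; +y along the tube towards the reading head (the way to slide). The tube spans y -50 to 170 mm; its top plate (5 mm) has 24 mm long holes at y 0, 60, 120 joined by a 12 mm slot
- button_pad (a point): middle of the upper face of the black thumb button, which rides on the inner tube; raised, this face is 103 mm above the bench. Pad 40 mm wide (station x); along the tube 48 mm are free between two end ridges, each 8 mm thick, 40 mm wide and 12 mm higher than the pad, which can be pushed along too. Axes as the station's
- thumb_button (a joint): how far the button is pressed down (m): 0 = up, 0.010 = bottom. Spring 2.6 N at the top, 6.1 N at the bottom. Pressed less than 5 mm in a hole it locks the tube; deeper it can slide along the slot. Between holes it stays at least 5 mm down; at a hole it springs up by itself if not held down and stops the tube (3 mm play either way)
- tube_slide (a joint): how far the inner tube, with its button and rack, is slid towards the reading head (m): about 0 at the start (first hole), 0.060 = next hole, 0.120 = last hole. Pushing it takes about 4 N
- next_hole (a point): the centre of the next hole, at the top face of the outer tube, 60 mm from the first one; fixed
- rack_middle (a point): the middle of the white rack with six capped tubes (84 x 62 mm, top about 172 mm above the bench) at the end of the inner tube, 220 mm ahead of the button; moves with it
- reading_head (a point): middle of the black lens under the white reading head, 206 mm above the bench; the rack middle is straight below it when the button is in the next hole. Head 140 x 70 x 55 mm (station x -36 to 104 mm), top 270 mm above the bench, on a 28 mm post at station x 90, y 280 mm
- bottle: bystander: amber bottle, 60 mm diameter, 130 mm tall; origin at the centre of its underside
- beaker: bystander: glass beaker, 70 mm diameter, 80 mm tall; origin at the centre of its underside
- tip_box: bystander: grey and white pipette-tip box, 80 x 110 x 58 mm; origin at the centre of its underside

How it is judged:
By the outcome, as a careful person would: the job done as asked, in the order asked, and still so for the second after the job is handed in, with the robot touching nothing.
It also fails if it takes over 32 s, if anything falls off the work surface, if the arm or the gripper's body presses on something with over 40 N, if the wrist force passes 120 N, or if a joint passes its speed limit or range.

## Working session

There is one attempt and no reset: what is moved stays moved. The work goes in short steps, Python scripts to look and compute and a shell command to move; the robot and the scene stay as the last step left them, time stands still between calls to the robot, and variables do not carry over. Pictures are saved under pics/ and viewed, at most 10 in all, crops included, and the job is handed in when it is done.

```bash
ls; mkdir -p pics
python3 - <<'E'
from cell import arm
import cv2,numpy as np
for n in("scene","top"):
    cv2.imwrite(f"pics/{n}0.png",arm.get_image(n)[:,:,::-1]); c=arm.get_calibration(n); print(n,c)
s=arm.get_state();print(s["time"],s["tool_pos"],s["eef_rot"],s["contact_force"],s["finger_gap"])
E
```

```text
pics
scene {'K': array([[391.23075927,   0.        , 327.06068561],
       [  0.        , 391.23075927, 198.03708952],
       [  0.        ,   0.        ,   1.        ]]), 'k1': -0.030809832616857016, 'world_to_cam': array([[ 3.21799795e-01,  9.46802500e-01, -3.14910761e-03,
        -9.22810078e+01],
       [ 6.70764350e-01, -2.30324648e-01, -7.05000527e-01,
        -2.95771810e+02],
       [-6.68221579e-01,  2.24756716e-01, -7.09199788e-01,
         1.30044051e+03],
       [ 0.00000000e+00,  0.00000000e+00,  0.00000000e+00,
         1.00000000e+00]])}
top {'K': array([[485.036595  ,   0.        , 321.02060415],
       [  0.        , 485.036595  , 198.53512717],
       [  0.        ,   0.        ,   1.        ]]), 'k1': -0.08454972626254255, 'world_to_cam': array([[ 9.16110425e-03, -9.99923737e-01, -8.28219072e-03,
        -6.22236340e+01],
       [-9.88690667e-01, -7.81770962e-03, -1.49765310e-01,
         5.78574210e+02],
       [ 1.49689140e-01,  9.56054028e-03, -9.88686885e-01,
         1.10066442e+03],
       [ 0.00000000e+00,  0.00000000e+00,  0.00000000e+00,
         1.00000000e+00]])}
0.1 [277.11672312 559.54004221 230.5500637 ] [-7.15733367e-01 -3.05868261e+00  2.62789978e-03] [ 0.05078918 -0.37272301  0.60677928] 85.28458444053105
```

View pics/scene0.png

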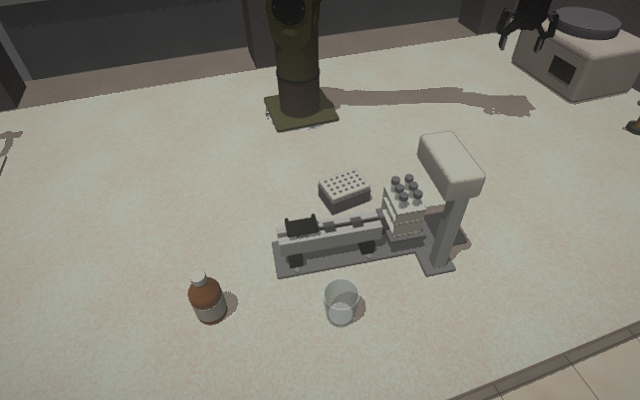

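View pics/top0.png

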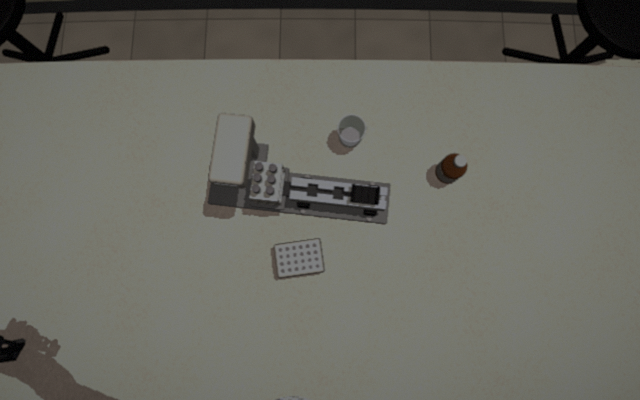

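The scene picture shows the black button at about (301,226) and the rack at (403,205). In the top picture the button is at (366,194), the holes at (338,192) and (313,190), and the rack at (266,180). Next I'll zoom in and mask the button.

```bash
cat > h.py <<'E'
from cell import arm
import cv2,numpy as np
def ray(n,uv):
    c=arm.get_calibration(n);K=c["K"];d=np.array([c["k1"],0,0,0,0.])
    p=cv2.undistortPoints(np.array([[uv]],float),K,d)[0,0]
    T=c["world_to_cam"];R=T[:3,:3];o=-R.T@T[:3,3];v=R.T@np.array([p[0],p[1],1]);return o,v/np.linalg.norm(v)
def plane(n,uv,z):
    o,v=ray(n,uv);return o+v*(z-o[2])/v[2]
def tri(a,b):
    (o1,v1),(o2,v2)=ray("scene",a),ray("top",b)
    t=np.linalg.lstsq(np.c_[v1,-v2],o2-o1,rcond=None)[0];p,q=o1+t[0]*v1,o2+t[1]*v2
    return (p+q)/2,np.linalg.norm(p-q)
def proj(n,P):
    c=arm.get_calibration(n);T=c["world_to_cam"];d=np.array([c["k1"],0,0,0,0.])
    return cv2.projectPoints(np.array([P],float),cv2.Rodrigues(T[:3,:3])[0],T[:3,3],c["K"],d)[0].ravel()
E
python3 - <<'E'
from h import *
a=cv2.imread("pics/scene0.png")[180:280,260:420];b=cv2.imread("pics/top0.png")[150:230,240:400]
a=cv2.resize(a,None,fx=5,fy=5,interpolation=cv2.INTER_CUBIC);b=cv2.resize(b,None,fx=5,fy=5,interpolation=cv2.INTER_CUBIC)
cv2.imwrite("pics/c1.png",cv2.convertScaleAbs(a,alpha=1.5));cv2.imwrite("pics/c2.png",cv2.convertScaleAbs(b,alpha=1.5))
E
```

```text
(no output)
```

View pics/c1.png

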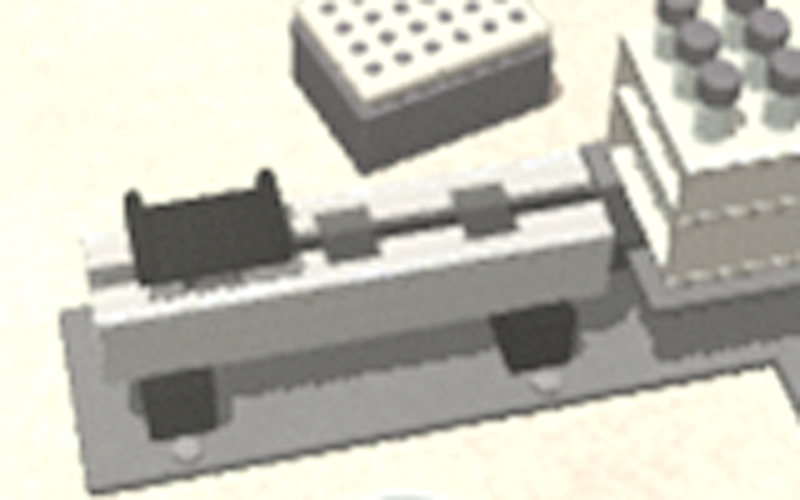

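View pics/c2.png

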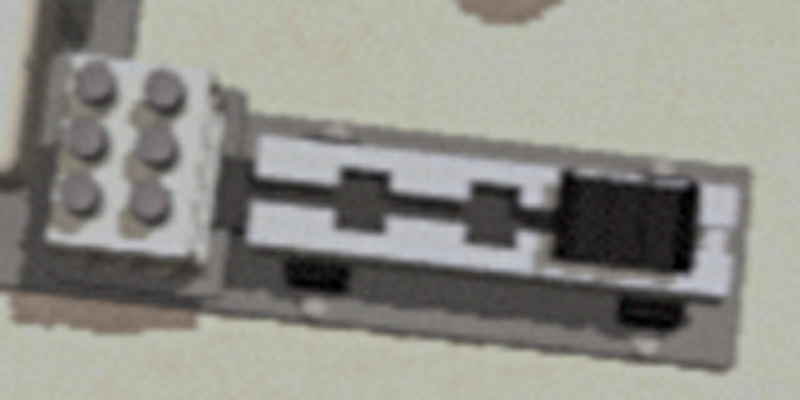

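The crops show the next hole at c1 (347,233) / c2 (492,215), the last hole at c1 (483,208) / c2 (362,200), and the button centre near c1 (208,230) / c2 (626,221). The bottle, beaker and tip box stand clear of the button.

Run:
```python
from h import *
from scipy.spatial.transform import Rotation as Ro
np.set_printoptions(precision=1,suppress=True)
A=lambda u,v:(260+(u+.5)/5-.5,180+(v+.5)/5-.5)
B=lambda u,v:(240+(u+.5)/5-.5,150+(v+.5)/5-.5)
h1=tri(A(347,233),B(492,215));h2=tri(A(483,208),B(362,200));print("holes",h1,h2)
p=tri(A(208,232),B(626,221));print("pad",p)
for z in(85,):
  H1,H2=plane("top",B(492,215),z),plane("top",B(362,200),z)
  S1,S2=plane("scene",A(347,233),z),plane("scene",A(483,208),z)
  print("top",H1,H2,"scene",S1,S2)
  # tube long edges in top view
  e=[plane("top",B(*q),z) for q in((262,135),(740,187),(248,245),(722,296))];print("edges",e)
C=[plane("top",B(*q),112) for q in((560,172),(697,180),(692,272),(553,262))];print("ridge corners",np.array(C),np.mean(C,0))
tr=[tri(A(132,192),B(692,272)),tri(A(265,172),B(553,262))];print("near ridge tops",tr)
u=H2-H1;print("dir deg",np.degrees(np.arctan2(u[1],u[0])),[np.degrees(np.arctan2(*(e[i]-e[i+1])[[1,0]])) for i in(0,2)],np.degrees(np.arctan2(*(S2-S1)[[1,0]])))
for n,uv,z in(("bottle",(452,167),60),("beaker",(351,130),40),("tip",(299,257),58)):print(n,plane("top",uv,z))
s=arm.get_state();print(Ro.from_rotvec(s["eef_rot"]).as_matrix())
```

```text
holes (array([586.5, -96.7,  85.7]), np.float64(1.0680355938364454)) (array([592.7, -37.5,  86.6]), np.float64(1.0534013327505867))
pad (array([ 581.5, -155.8,  103.1]), np.float64(0.2546964765631354))
top [586.7 -96.2  85. ] [593.2 -36.9  85. ] scene [585.7 -97.   85. ] [591.3 -37.4  85. ]
edges [array([623. ,   9.2,  85. ]), array([ 600.6, -209.3,   85. ]), array([572.1,  14.7,  85. ]), array([ 550.4, -200.6,   85. ])]
ridge corners [[ 601.9 -125.7  112. ]
 [ 598.8 -186.7  112. ]
 [ 557.5 -184.1  112. ]
 [ 561.4 -122.6  112. ]] [ 579.9 -154.8  112. ]
near ridge tops [(array([ 557.7, -182.7,  112.3]), np.float64(2.7877933689750862)), (array([ 561.7, -123.9,  107.9]), np.float64(2.326783597392889))]
dir deg 83.77478221035558 [np.float64(84.13305447493991), np.float64(84.25130848589195)] 84.65943286755859
bottle [ 654.2 -365.5   60. ]
beaker [ 748.  -128.3   40. ]
tip [441.   -8.2  58. ]
[[-0.9  0.4 -0. ]
 [ 0.4  0.9 -0. ]
 [-0.  -0.  -1. ]]
```

```bash
cat >> h.py <<'E'
from scipy.spatial.transform import Rotation as Ro
def go(P,ang=84.3):
    s=arm.get_state();R=Ro.from_rotvec(s["eef_rot"]).as_matrix();p=np.array(s["tool_pos"])
    a=np.degrees(np.arctan2(R[1,1],R[0,1]))
    print("t",round(s["time"],2),"tcp",p.round(1),"yaw",round(a,2),"F",np.round(s["contact_force"],1),"tilt",R[2].round(3),"gap",round(s["finger_gap"],1))
    for q in P: print("shift m",(R.T@(np.array(q)-p)/1000).round(4),"turn",round(np.radians(a-ang),3))
E
python3 -m creep '[[[0,0,-0.06],0],[[-0.06,-0.04,-0.07],0],[[-0.11,-0.08,-0.07],-0.1],[[-0.16,-0.12,-0.07],-0.2],[[-0.21,-0.16,-0.07],-0.36]]' -1 40
python3 -c "
from h import *
go([(430,200,290),(460,0,290),(480,-150,290),(580.5,-156,200)])"
```

```text
time: 0.72
tool_pos: [388.9, 334.8, 301.1]
eef_rot: [0.149, 3.138, -0.001]
contact_force: [1.2, 1.2, -0.5]
finger_gap: 0.1
gripper_force: 0.0
t 0.72 tcp [388.9 334.8 301.1] yaw 84.57 F [ 1.2  1.2 -0.5] tilt [-0.    -0.001 -1.   ] gap 0.1
shift m [-0.0537 -0.1303  0.0112] turn 0.005
shift m [-0.1025 -0.3266  0.0113] turn 0.005
shift m [-0.1366 -0.474   0.0114] turn 0.005
shift m [-0.2372 -0.4704  0.1014] turn 0.005
```

```bash
python3 -m creep '[[[-0.024,-0.058,0],0],[[-0.047,-0.115,0],0],[[-0.065,-0.175,0],0],[[-0.08,-0.235,0],0],[[-0.095,-0.295,0],0]]'
python3 -m creep '[[[-0.01,-0.05,0],0],[[-0.03,-0.1,0],0],[[-0.05,-0.14,0],0],[[-0.07,-0.16,0],0],[[-0.07,-0.16,0],0]]'
python3 -c "
from h import *
go([(580.5,-156,200),(581,-151,130)])"
```

```text
time: 1.35
tool_pos: [453.4, 31.9, 301.2]
eef_rot: [-0.157, -3.138, -0.0]
contact_force: [1.5, -0.2, -0.4]
finger_gap: 0.2
gripper_force: 0.0
time: 1.98
tool_pos: [507.6, -134.4, 300.6]
eef_rot: [-0.163, -3.137, 0.001]
contact_force: [-0.2, -0.2, 0.3]
finger_gap: -0.0
gripper_force: 0.0
t 1.98 tcp [ 507.6 -134.4  300.6] yaw 84.06 F [-0.2 -0.2  0.3] tilt [ 0. -0. -1.] gap -0.0
shift m [-0.0748 -0.0139  0.1006] turn -0.004
shift m [-0.0748 -0.0088  0.1706] turn -0.004
```

```bash
python3 -m creep '[[[-0.04,-0.005,0.04],0],[[-0.075,-0.01,0.08],0],[[-0.075,-0.01,0.13],0],[[-0.075,-0.01,0.165],0],[[-0.075,-0.01,0.165],0]]'
python3 - <<'E'
from h import *
go([(580.9,-152,104)])
a=arm.get_image("scene")[180:260,270:370,::-1];b=arm.get_image("top")[150:230,320:420,::-1]
f=lambda i:cv2.convertScaleAbs(cv2.resize(i,None,fx=6,fy=3.75*1.6,interpolation=cv2.INTER_CUBIC)[:,:],alpha=1.6)
cv2.imwrite("pics/n1.png",cv2.resize(np.hstack([f(a),f(b)]),(800,320)))
E
```

```text
time: 2.6
tool_pos: [578.1, -147.8, 133.8]
eef_rot: [-0.153, -3.131, -0.003]
contact_force: [-0.8, -0.6, 0.5]
finger_gap: -0.1
gripper_force: 0.0
t 2.6 tcp [ 578.1 -147.8  133.8] yaw 84.39 F [-0.8 -0.6  0.5] tilt [ 0.007  0.001 -1.   ] gap -0.1
shift m [-0.0034 -0.004   0.0298] turn 0.002
```

View pics/n1.png

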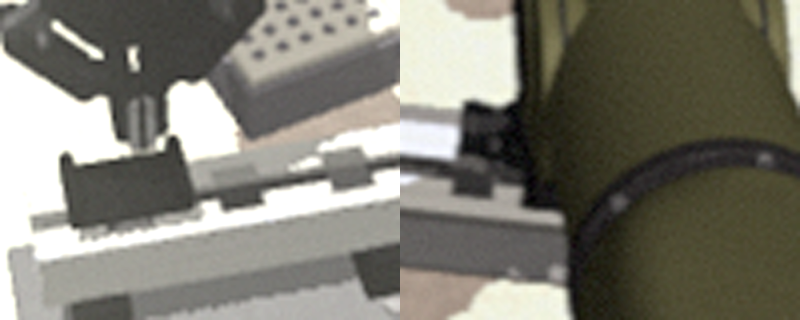

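The left half shows the shut fingertips at about (143,148), above the button between its two ridges; in the right half the arm hides the button. I'll go down gently.

```bash
python3 -m creep '[[[-0.002,-0.004,0.01],0],[[-0.002,-0.004,0.02],0],[[-0.002,-0.004,0.026],0],[[-0.002,-0.004,0.026],0]]'
python3 -c "
from h import *
go([(580.9,-152,103)])"
python3 -m creep '[[[0,0,0.002],0],[[0,0,0.004],0],[[0,0,0.006],0],[[0,0,0.006],0]]'
```

```text
time: 3.2
tool_pos: [581.9, -153.7, 109.7]
eef_rot: [-0.156, -3.137, -0.0]
contact_force: [0.9, -0.5, 0.0]
finger_gap: -0.0
gripper_force: 0.0
t 3.2 tcp [ 581.9 -153.7  109.7] yaw 84.29 F [ 0.9 -0.5  0. ] tilt [ 0.001  0.    -1.   ] gap -0.0
shift m [0.0012 0.0016 0.0067] turn -0.0
time: 3.7
tool_pos: [582.3, -153.8, 104.1]
eef_rot: [-0.157, -3.137, -0.0]
contact_force: [-0.5, 0.9, -1.0]
finger_gap: 0.2
gripper_force: 0.0
```

```bash
for i in 1 2; do python3 -m creep '[[[0,0,0.001],0],[[0,0,0.002],0],[[0,0,0.002],0]]' | sed -n '2p;4p'; done; python3 -m creep '[[[0,0,0.001],0],[[0,0,0.003],0],[[0,0,0.003],0]]'
```

```text
tool_pos: [582.5, -153.8, 102.5]
contact_force: [-0.9, -0.2, 2.4]
tool_pos: [582.5, -153.8, 100.3]
contact_force: [0.4, -0.5, 3.3]
time: 4.82
tool_pos: [582.5, -153.9, 97.2]
eef_rot: [0.157, 3.138, 0.0]
contact_force: [-1.0, 0.6, 4.1]
finger_gap: -0.2
gripper_force: 2.1
```

```bash
python3 -m creep '[[[0,0,0.001],0],[[0,0,0.002],0],[[0,0,0.002],0]]' | sed -n '2p;4p'; python3 -m creep '[[[0,0.003,0],0],[[0,0.006,0],0],[[0,0.01,0],0],[[0,0.014,0],0],[[0,0.018,0],0]]'; python3 -m creep '[[[0,0.004,0],0],[[0,0.008,0],0],[[0,0.012,0],0],[[0,0.012,0],0]]'
```

```text
tool_pos: [582.5, -153.9, 95.3]
contact_force: [-1.6, -0.5, 4.2]
time: 5.82
tool_pos: [584.4, -135.6, 95.3]
eef_rot: [0.156, 3.137, 0.0]
contact_force: [0.3, -3.8, 4.9]
finger_gap: -0.1
gripper_force: 2.4
time: 6.32
tool_pos: [585.7, -122.8, 95.3]
eef_rot: [0.155, 3.137, 0.002]
contact_force: [0.9, -1.5, 5.0]
finger_gap: 0.3
gripper_force: 2.4
```

Run:
```python
from h import *
go([(586.5,-96.7,104)])
a=arm.get_image("scene")[180:260,270:370,::-1]
cv2.imwrite("pics/n2.png",cv2.convertScaleAbs(cv2.resize(a,None,fx=6,fy=6,interpolation=cv2.INTER_CUBIC),alpha=1.6))
```

```text
t 6.33 tcp [ 585.7 -122.8   95.3] yaw 84.34 F [ 0.9 -1.5  5. ] tilt [-0.     0.001 -1.   ] gap 0.3
shift m [ 0.0018  0.026  -0.0086] turn 0.001
```

View pics/n2.png

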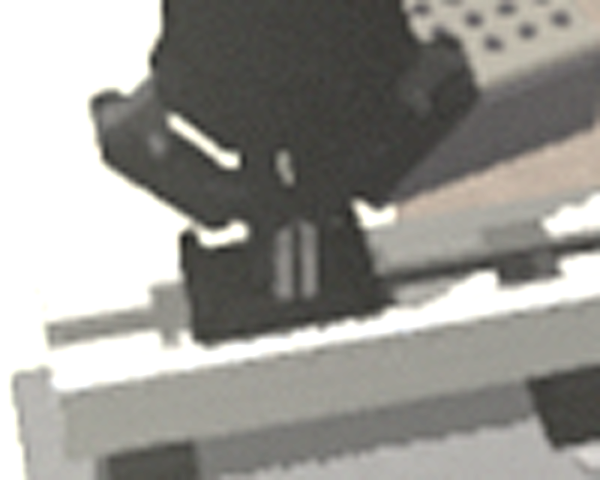

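The picture shows the button (x 185–385) moved off the first hole, which is now visible at (165,310), with the fingers at (295,260). The button stays down between holes by itself, so I'll raise the tip to just above pad height and push the front ridge until the button pops up.

```bash
python3 -m creep '[[[0,0,-0.004],0],[[0,0,-0.0085],0],[[0,0.004,-0.0085],0],[[0,0.008,-0.0085],0],[[0,0.012,-0.0085],0]]'|sed -n '1,2p;4p'; python3 -m creep '[[[0,0.004,0],0],[[0,0.008,0],0],[[0,0.01,0],0],[[0,0.012,0],0],[[0,0.012,0],0]]'|sed -n '1,2p;4p'
python3 - <<'E'
from h import *
go([(586.5,-96.7,104)])
a=arm.get_image("scene")[180:260,270:370,::-1]
cv2.imwrite("pics/n3.png",cv2.convertScaleAbs(cv2.resize(a,None,fx=6,fy=6,interpolation=cv2.INTER_CUBIC),alpha=1.6))
E
```

```text
time: 7.0
tool_pos: [586.3, -112.0, 103.7]
contact_force: [-0.0, -0.8, 1.1]
time: 7.62
tool_pos: [587.4, -102.3, 103.7]
contact_force: [0.2, -5.1, 0.1]
t 7.62 tcp [ 587.4 -102.3  103.7] yaw 84.19 F [ 0.2 -5.1  0.1] tilt [ 0.    -0.003 -1.   ] gap 0.2
shift m [ 0.0015  0.0055 -0.0003] turn -0.002
```

View pics/n3.png

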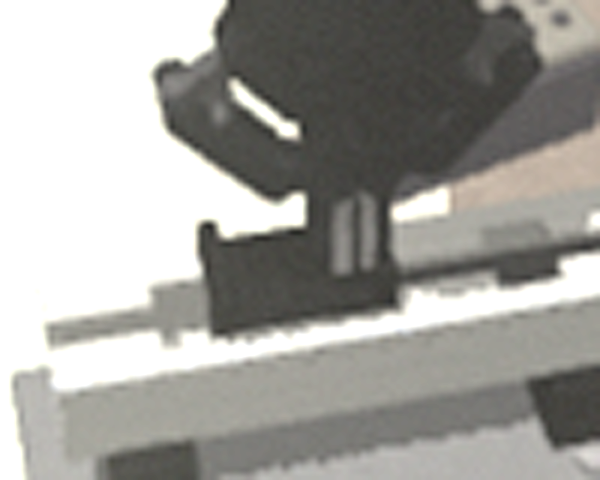

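Here the fingers are against the front ridge, at about (375,260), and the button has moved to x 205–395. About 18 mm remain, so I'll continue in small steps.

```bash
python3 -m creep '[[[0,0.004,0],0],[[0,0.008,0],0],[[0,0.011,0],0],[[0,0.013,0],0],[[0,0.013,0],0]]'|sed -n '1,2p;4p'; for i in 1 2; do python3 -m creep '[[[0,0.001,0],0],[[0,0.002,0],0],[[0,0.002,0],0]]'|sed -n '1,2p;4p';done
python3 - <<'E'
from h import *
a=arm.get_image("scene")[180:260,270:370,::-1]
cv2.imwrite("pics/n4.png",cv2.convertScaleAbs(cv2.resize(a,None,fx=6,fy=6,interpolation=cv2.INTER_CUBIC),alpha=1.6))
E
```

```text
time: 8.3
tool_pos: [588.8, -89.0, 103.7]
contact_force: [0.4, -5.4, 0.4]
time: 8.68
tool_pos: [589.0, -86.9, 103.7]
contact_force: [0.5, -4.9, 1.2]
time: 9.05
tool_pos: [589.3, -84.3, 103.9]
contact_force: [0.0, -3.8, 3.9]
```

View pics/n4.png

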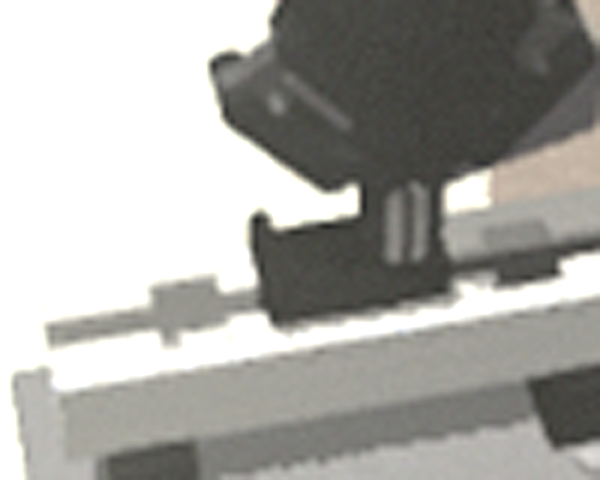

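The button is now at x 260–445, and the upward force rose to 3.9 N, so it seems to have popped up against the fingertip. I'll lift a little, then push lightly to check that it stops.

```bash
python3 -m creep '[[[0,0,-0.002],0],[[0,0,-0.004],0],[[0,0,-0.004],0]]'|sed -n '1,2p;4p'; python3 -m creep '[[[0,0.001,0],0],[[0,0.0015,0],0],[[0,0.0015,0],0]]'|sed -n '1,2p;4p'; python3 -m creep '[[[0,0.001,0],0],[[0,0.0015,0],0],[[0,0.0015,0],0]]'|sed -n '1,2p;4p'
```

```text
time: 9.48
tool_pos: [589.5, -82.8, 108.0]
contact_force: [-1.0, -2.9, 2.0]
time: 9.85
tool_pos: [589.6, -81.5, 107.7]
contact_force: [-0.2, -3.2, 2.2]
time: 10.22
tool_pos: [589.8, -80.0, 107.8]
contact_force: [-0.5, -2.3, 2.7]
```

```bash
python3 -m creep '[[[0,-0.002,0],0],[[0,-0.004,0],0],[[0,-0.008,0],0],[[0,-0.008,0],0]]'|sed -n '1,2p;4p'; python3 -m creep '[[[0,0,-0.03],0],[[0,0,-0.08],0],[[0,-0.03,-0.14],0],[[0.06,-0.05,-0.18],0],[[0.12,-0.06,-0.18],0]]'|sed -n '1,2p;4p'
python3 -m creep '[[[0.06,0,0],0],[[0.06,-0.06,0],0],[[0.06,-0.12,0],0],[[0.06,-0.18,0],0],[[0.06,-0.18,0],0]]'|sed -n '1,2p;4p'
python3 - <<'E'
from h import *
a0,b0=arm.get_image("scene")[:,:,::-1],arm.get_image("top")[:,:,::-1]
cv2.imwrite("pics/s9.png",a0);cv2.imwrite("pics/t9.png",b0)
a=cv2.resize(a0[180:260,270:370],(500,400),interpolation=cv2.INTER_CUBIC);b=cv2.resize(b0[160:220,300:400],(300,180),interpolation=cv2.INTER_CUBIC)
v=np.zeros((580,500,3),np.uint8);v[:400]=a;v[400:,:300]=b
cv2.imwrite("pics/n5.png",cv2.convertScaleAbs(v,alpha=1.5))
E
```

```text
time: 10.72
tool_pos: [588.5, -89.2, 107.5]
contact_force: [-1.1, 0.2, 0.3]
time: 11.35
tool_pos: [475.2, -136.4, 288.5]
contact_force: [-0.7, 0.1, 0.0]
time: 11.98
tool_pos: [394.4, -313.8, 285.9]
contact_force: [0.1, 0.1, -0.3]
```

View pics/n5.png

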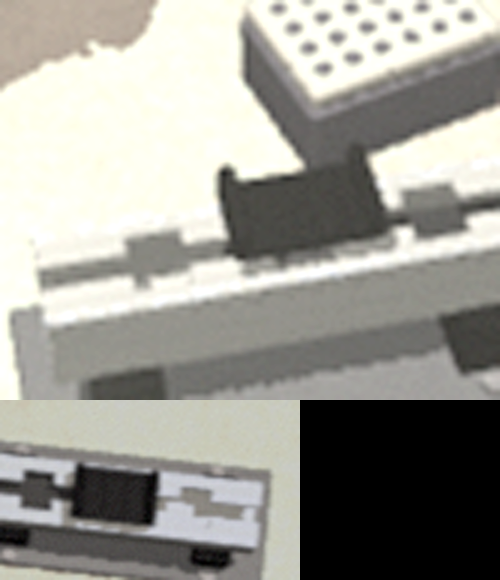

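The picture shows the button at scene crop (300,205), with the same gap and shadow under it as at the start. In the top crop it is at (115,493), between the first and last holes. I'll measure its shift and height against the first pictures.

Run:
```python
from h import *
def cen(f,roi):
    x0,y0,x1,y1=roi;g=cv2.cvtColor(cv2.imread(f),cv2.COLOR_BGR2GRAY)[y0:y1,x0:x1]
    n,l,st,c=cv2.connectedComponentsWithStats((g<42).astype(np.uint8))
    i=1+np.argmax(st[1:,4]);print(f,st[i]);return c[i]+[x0,y0]
P=tri(cen("pics/scene0.png",(280,205,325,240)),cen("pics/top0.png",(345,180,385,207)))
Q=tri(cen("pics/s9.png",(308,205,352,236)),cen("pics/t9.png",(318,178,360,207)))
d=np.array([.0993,.995,0]);print(P,Q,"slide",(Q[0]-P[0])@d,"dz",Q[0][2]-P[0][2])
for n,f,g in(("scene","scene0","s9"),("top","top0","t9")):
    D=cv2.absdiff(cv2.imread(f"pics/{f}.png"),cv2.imread(f"pics/{g}.png")).max(2)
    bx={"scene":dict(bottle=(185,265,230,325),beaker=(318,275,362,328),tip=(315,165,365,205)),"top":dict(bottle=(432,148,470,185),beaker=(333,112,368,150),tip=(270,235,328,282))}[n]
    print(n,{k:int((D[b[1]:b[3],b[0]:b[2]]>40).sum()) for k,b in bx.items()})
s=arm.get_state();print(s["time"],s["contact_force"])
```

```text
pics/scene0.png [35 15  1  1  1]
pics/top0.png [  0   4  35  21 486]
pics/s9.png [6 9 2 1 2]
pics/t9.png [  0   4  34  20 472]
(array([ 581.66455966, -139.66522779,  115.97229306]), np.float64(26.1773231394519)) (array([ 578.85125538, -108.62922912,  121.84348703]), np.float64(33.13010620961559)) slide 30.601457557764686 dz 5.871193969022954
scene {'bottle': 0, 'beaker': 0, 'tip': 0}
top {'bottle': 0, 'beaker': 0, 'tip': 0}
12.075 [0.35968118 0.13577269 0.44347989]
```

Run:
```python
from h import *
def cen(f,roi,th):
    x0,y0,x1,y1=roi;g=cv2.cvtColor(cv2.imread(f),cv2.COLOR_BGR2GRAY)[y0:y1,x0:x1]
    n,l,st,c=cv2.connectedComponentsWithStats((g<th).astype(np.uint8))
    i=1+np.argmax(st[1:,4]);print(f,th,st[i],c[i]+[x0,y0]);return c[i]+[x0,y0]
d=np.array([.0993,.995,0])
for ts,tt in((54,22),(60,28)):
    P=tri(cen("pics/scene0.png",(280,205,325,240),ts),cen("pics/top0.png",(345,180,385,207),tt))
    Q=tri(cen("pics/s9.png",(308,205,352,236),ts),cen("pics/t9.png",(318,178,360,207),tt))
    print(P,Q,"slide",(Q[0]-P[0])@d,"dz",Q[0][2]-P[0][2])
```

```text
pics/scene0.png 54 [  5   9  39  23 452] [301.90707965 226.4800885 ]
pics/top0.png 22 [  5   5  29  19 277] [364.49819495 194.1299639 ]
pics/s9.png 54 [  6   4  37  23 483] [330.25879917 221.40993789]
pics/t9.png 22 [28  7  6 16 67] [348.79104478 192.34328358]
(array([ 581.21145808, -154.84829497,  100.92058856]), np.float64(0.7194071452135371)) (array([ 587.94487829, -108.04861853,  106.58838009]), np.float64(24.63981329751345)) slide 47.2343066793063 dz 5.6677915285731615
pics/scene0.png 60 [  5   9  40  23 495] [301.68484848 226.6989899 ]
pics/top0.png 28 [  0   5  34  19 450] [363.97777778 194.41111111]
pics/s9.png 60 [  6   3  38  24 503] [330.4194831 221.3638171]
pics/t9.png 28 [  2   4  32  19 418] [337.15311005 191.41866029]
(array([ 580.6150807 , -154.48401882,   99.46266178]), np.float64(0.7056636371779156)) (array([586.80733359, -94.05657246, 100.50301184]), np.float64(0.3571665634014457)) slide 60.740199837519675 dz 1.0403500580993068
```

```bash
python3 -c "
from cell import arm
print(arm.close_job())"
```

```text
the job is handed in; nothing more can be done
None
```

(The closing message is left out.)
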